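Feel the foam brick home in the holding jig and clamp it

TASK

Push the green foam brick along the lane of the holding jig, into the hood, until you feel it come up against the sprung stop hidden inside; go gently, let the stop give only a little so the foam is not crushed, and leave the brick resting against it. Then throw the red clamp lever on the hood fully over, and leave everything else on the bench where it is.

Things in the scene. Friction and masses are not known exactly. Their poses are not given: they have to be found in the camera images.
- jig: Aluminium holding jig fixed to the bench. Origin on the bench top, lane centre, under the hood's mouth; x runs along the lane from its open end into the hood, z up. Base plate 460 x 150 mm, 8 mm thick (x -275 to +185 mm). Side rails (x -275 to 0, tops 33 mm above the bench) leave a lane 118 mm wide.
- hood_mouth (a point): Lane centre at the mouth of the jig's closed grey hood, 8 mm above the bench (jig x = 0). The hood covers jig x 0 to 185 mm, 138 mm wide, top 131 mm above the bench. Out of sight inside, a sprung stop stands across the lane, its face 50 to 120 mm in: its place changes from run to run and must be felt.
- brick: Dark green caged foam brick on its tray: one loose rigid block 200 mm long (x, along the lane) x 110 wide x 80 high, about 0.6 kg; origin at the centre of its underside. It lies on the 8 mm base plate, in the lane, in front of the hood, and slides with a few newtons of steady drag. When home, at least 80 mm of it still sticks out of the hood.
- end_stop (a joint): Give of the hidden sprung stop (m): 0 untouched, grows as the brick presses it in. It resists with about 1.5 N at once and 0.7 N more per mm; pressing it in by 20 mm crushes the foam.
- clamp (a joint): Red clamp lever on the hood roof (rad): 0 open, leaning towards the open end of the jig (the jig's -x); 1.0 fully over, leaning to the jig's +x. It stays where it is left.
- clamp_tip (a point): Free end of the red clamp lever; the lever is 80 mm long, its pivot lies above the jig's lane centre 75 mm in from the hood's mouth, and it swings in the jig's x-z plane.
- spare_brick: Second foam brick like the first, a bystander on the bench; origin at the centre of its underside.
- tape_reel: Bystander: green reel lying flat beside the jig, 68 mm across, 24 mm high; origin under its centre.
- screwdriver: Bystander: screwdriver with yellow handle, 170 mm, lying beside the jig; origin near its middle.
- vase: Bystander: white ceramic vase 90 mm across, 95 mm high; origin under its centre.
- glue: Bystander: white bottle with orange cap, 52 mm across, 100 mm high; origin under its centre.
- pin_bowl: Bystander: steel bowl 100 mm across, 40 mm high; origin under its centre.
- brush: Bystander: wooden-handled brush lying on the bench; origin near its middle.
Not all that is in view belongs to the job. What is shaped like the brick but blue is not meant.

How it is judged:
On the way, in this order (a step that is already met when the one before it is completed fails the run):
1. the brick has come up against the hidden stop and pressed it in by at least 1 mm, with the clamp lever still open (value of joint end_stop above 0.001 m and value of joint clamp below 0.4 rad), for 0.2 s.
2. the clamp lever is thrown fully over (past 0.85 rad) (value of joint clamp above 0.85 rad), for 0.2 s.
At the end, for the whole second after the job is handed in: The brick lies flat (within 0.1 rad) and centred in the lane (within 15 mm), at rest, resting against the end stop so that the stop is pressed in by 0.5 to 20 mm; the clamp lever is past 0.85 rad (value of joint end_stop between 0.0005 and 0.02 m and value of joint clamp above 0.85 rad and linear speed of brick below 0.01 m/s and angle between brick's own z axis and vertical below 0.1 rad and y of brick in the frame of jig between -0.015 and 0.015 m); the robot touches nothing.
It fails at once if the end stop is pressed in by more than 20 mm (foam crushed) (value of joint end_stop above 0.02 m).
It fails at once if the clamp lever is thrown before the brick is against the stop (value of joint clamp above 0.6 rad and value of joint end_stop below 0.0005 m).
It fails at once if a bystander is moved by more than 30 mm (distance of any of spare_brick, tape_reel, screwdriver, vase, glue, pin_bowl, brush from where it was at the start of the episode above 0.03 m).
It also fails if it takes over 64 s, if anything falls off the work surface, if the arm or the gripper's body presses on something with over 40 N, if the wrist force passes 120 N, or if a joint passes its speed limit or range.

ROBOT

A 6-joint arm with a two-finger parallel gripper is mounted at the origin on the work surface. World frame = base frame: x ahead of the robot, y to its left, z up, the work surface at z = 0. Lengths are in m, angles in rad, forces in N, time in s.
With the tool pointing down it reaches from about 0.35 to 0.775 m from the base axis. Payload 5.5 kg.
Tool frame: the origin (TCP) lies between the finger pads; the fingertips stand 19 mm ahead of it and the grasp point (between the pads) is the TCP; z points along the fingers, y is the line along which they close (so a half turn about z gives the same grasp; the last joint's range is limited). The gripper opens to 85 mm and grips with 20 to 120 N. Pads are 22 mm wide; open, the fingers measure 114 mm over their backs; the gripper's body (76 mm by 85 mm) begins 54 mm behind the grasp point. The pads swing forward as they close: fully open they stand 13 mm farther back than shut.
Start: joints at [-1.378, 0.313, 0.046, 1.304, 0, 1.431], TCP at [0.188, -0.543, 0.25] pointing down, gripper open.
Joint ranges: [-2.76, 2.76], [-0.86, 1.69], [-1.03, 1.26], [-2.2, 2.34], [-1.47, 1.5], [-3.14, 3.14]. Speed limits (rad/s): [2.57, 2.57, 3.14, 3.14, 3.14, 3.14].

INTERFACE

Orientations are given as a unit quaternion [w, x, y, z].
In Python, from workcell import env gives the robot as it stands.
- The arm moves only by the shell command python3 -m pendant 'ROWS' [FORCE]. ROWS is JSON, a list of rows, each an object with "travel": the shift along the tool's x, y, z scaled (see below), a list of three; "rot": the turn, a rotation vector about the tool's x, y, z scaled (see below), a list of three; "fingers": the opening, from -1 (shut) to 1 (fully open). In form: [{"travel": [dx, dy, dz], "rot": [wx, wy, wz], "fingers": fingers}, ...]. A call has 1 to 10 rows; each row is the pose to reach, as a shift and turn from the pose commanded when the call began, along the tool's axes at that moment; what a row does not reach only later rows make up. The controller multiplies each number of a shift by 0.12 m and each number of a turn by 60 degrees. A row lasts 1/10 s, in which the tool goes at most 50 mm and 8.59 degrees, less where a joint would pass 70% of its speed; a pose out of reach is approached as far as the arm can. A call with a number of a shift or a turn outside -1 to 1 is refused whole. A call with a gripper value outside its range is refused whole. The fingers move at their own pace and stop on an object; FORCE is the grip in N (left out, the last holds). Time passes only in rows, so rows that repeat a pose let the fingers close. It gives the time, the measured TCP pose, the force, the opening and the grip force at its end, in the units of the state.
- env.get_state(): the state, without advancing time (a new reading comes with each control period).
- env.read_camera(name): name is "scene" or "top" or "wrist"; returns (picture, depth): 384x512x3 uint8, blue, green, red; 384x512 float32, m along the optical axis (not along the pixel's ray), 0 where there is no reading.
- env.camera_model(name): a dict with "fovy" (degrees; the focal length in pixels is half the picture's height over the tangent of half this angle, whatever the lens; pixels are square), "cx", "cy" (the principal point, pixels), "rvec" (rotation vector, rad) and "tvec" (3), from world to camera coordinates, as OpenCV has them; the wrist camera has in their place "T_tool_cam" (4x4, takes a point from camera to tool coordinates, whose origin is the TCP and whose axes are the flange's). Camera axes: x right, y down, z forward; pixel columns grow to the right and rows downward; lengths in m; the calibration is good to about 2 mm. A picture is of the moment at which its call begins: read the wrist's pose just before it. camera_model takes no time and is no camera call.
- env.hand_in(): hands the job in; it is judged then, once.
Trained networks look in the newest picture that a camera, given by its name, has taken for a name from the list of things; names that differ only in an ending like _2 or _b are one class to them, and where a whole thing is asked for, a point or a joint stands for the part that bears it (a point fixed in the world has none). Each returns a list of dicts, best first, with "conf" (0 to 1); they miss things now and then, are a little off and sometimes report something else, mostly with a low value. They report only what shows in the picture. A call takes as long as a camera call. They do not tell look-alikes from the thing itself.
- env.outline_of(camera, target): "mask" (384x512 bool, what is visible of it) and "xy" ([column, row] in pixels, amid what is visible of it).
The state is a dict: "clock": time; "joint_pos": joint angles; "qvel": joint speeds; "tau": joint torques, N m; "tcp_pos": TCP position; "orientation": TCP orientation; "wrist_force": force on the tool from outside, world axes, zero at the start; "ft_torque": the same for the moment, N m; "finger_gap": finger opening in m; "grip_force": force on a finger pad.
Only numpy, scipy, OpenCV 4.12 (cv2) and the standard library are available. Lean on these libraries where they do the work, as an engineer would, in place of code of your own. Each camera call takes 0.05 s, during which the arm holds its last target. There are 200 camera calls.

## Working session

There is one attempt and no reset: what is moved stays moved. The work goes in short steps, Python scripts to look and compute and a shell command to move; the robot and the scene stay as the last step left them, time stands still between calls to the robot, and variables do not carry over. Pictures are saved under pics/ and viewed, at most 10 in all, crops included, and the job is handed in when it is done.

```bash
mkdir -p pics; cat > h.py <<'E'
from workcell import env
import numpy as np, cv2
from scipy.spatial.transform import Rotation as R
def cloud(cam):
    s=env.get_state(); im,d=env.read_camera(cam); m=env.camera_model(cam)
    f=192/np.tan(np.radians(m["fovy"])/2); v,u=np.mgrid[:384,:512]
    P=np.dstack([(u-m["cx"])/f*d,(v-m["cy"])/f*d,d])
    if "rvec" in m:
        Rm=cv2.Rodrigues(np.array(m["rvec"],float))[0]; W=(P-np.array(m["tvec"]).ravel())@Rm
    else:
        T=np.array(m["T_tool_cam"]); q=s["orientation"]; Rt=R.from_quat([q[1],q[2],q[3],q[0]]).as_matrix()
        W=(P@T[:3,:3].T+T[:3,3])@Rt.T+s["tcp_pos"]
    W[d<=0]=np.nan
    return im,W
E
python3 - <<'E'
from h import *
s=env.get_state(); print({k:np.round(v,3) for k,v in s.items()})
for c in("scene","top"):
    im,W=cloud(c); np.save(c+".npy",W); cv2.imwrite(f"pics/{c}.png",im)
    for t in("brick","jig","clamp","clamp_tip","tape_reel","screwdriver","vase","glue","pin_bowl","brush"):
        for r in env.outline_of(c,t)[:3]:
            p=W[r["mask"]]; 
            print(c,t,round(r["conf"],2),np.round(r["xy"]),r["mask"].sum(),np.round(np.nanmedian(p,0),3),np.round(np.nanmax(p[:,2]),3) )
E
```

```text
{'clock': np.float64(0.0), 'joint_pos': array([-1.378,  0.314,  0.045,  1.304, -0.   ,  1.431]), 'qvel': array([-0.002,  0.001,  0.001,  0.   ,  0.001, -0.001]), 'tau': array([-0.0000e+00, -4.8063e+01,  2.9854e+01,  1.9000e-02, -0.0000e+00,
       -0.0000e+00]), 'tcp_pos': array([ 0.188, -0.543,  0.249]), 'orientation': array([-0.001,  0.986,  0.166, -0.   ]), 'wrist_force': array([-0.503, -0.241, -0.704]), 'ft_torque': array([0.011, 0.015, 0.017]), 'grip_force': np.float64(0.0), 'finger_gap': np.float64(0.086)}
scene brick 0.92 [239. 175.] 950 [0.311 0.153 0.076] 0.2
scene brick 0.86 [148. 225.] 1583 [ 0.339 -0.308  0.077] 0.084
scene brick 0.83 [234. 228.] 1893 [ 0.561 -0.124  0.084] 0.091
scene jig 0.74 [263. 211.] 3223 [0.578 0.064 0.052] 0.242
scene clamp 0.57 [265. 171.] 53 [0.538 0.082 0.226] 0.242
scene clamp 0.35 [265. 206.] 32 [0.512 0.112 0.03 ] 0.044
scene clamp_tip 0.44 [270. 170.] 113 [0.533 0.092 0.187] 0.242
scene tape_reel 0.71 [290. 230.] 166 [0.662 0.092 0.022] 0.1
scene tape_reel 0.53 [264. 211.] 3370 [0.58  0.062 0.044] 0.242
scene screwdriver 0.65 [267. 211.] 33
[... 892 characters left out ...]
. 148.] 281 [0.668 0.096 0.024] 0.033
top screwdriver 0.52 [285. 156.] 291 [ 0.662 -0.138  0.022] 0.03
top screwdriver 0.42 [211. 148.] 348 [0.671 0.096 0.023] 0.033
top screwdriver 0.35 [242. 128.] 247 [0.731 0.015 0.07 ] 0.105
top vase 0.84 [150. 134.] 850 [0.733 0.293 0.044] 0.1
top glue 0.65 [241. 130.] 267 [0.732 0.014 0.07 ] 0.105
top pin_bowl 0.6 [390. 213.] 768 [ 0.458 -0.449  0.019] 0.046
top pin_bowl 0.53 [213. 186.] 66 [0.532 0.084 0.24 ] 0.247
top pin_bowl 0.35 [385. 163.] 627 [ 0.632 -0.447  0.019] 0.028
top brush 0.93 [385. 160.] 651 [ 0.632 -0.447  0.018] 0.028
top brush 0.56 [276. 193.] 2464 [ 0.534 -0.091  0.088] 0.097
top brush 0.23 [242. 130.] 276 [0.732 0.014 0.07 ] 0.105
```

View pics/scene.png

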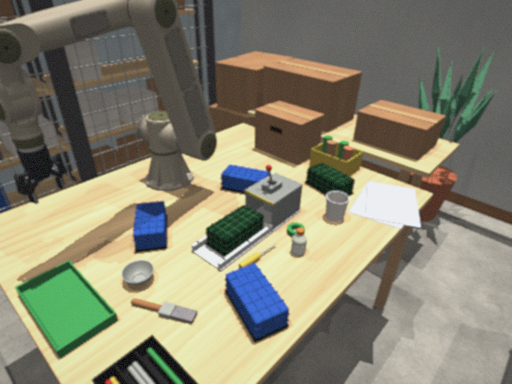

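View pics/top.png

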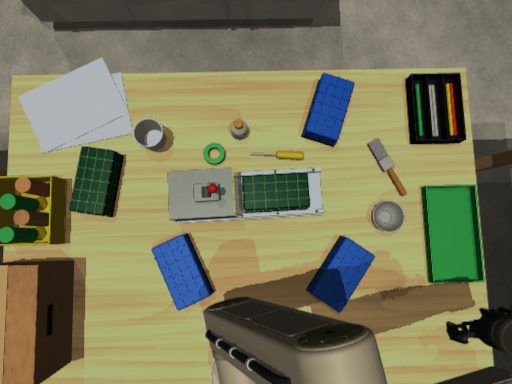

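The target is the green brick in the jig lane at top (275,191) and scene (234,228). The other green brick at top (97,181) is the spare. The blue blocks at top (182,270), (340,272) and (328,108) are look-alikes. Next I'll measure the geometry and confirm the target in a crop.

```bash
python3 - <<'E'
from h import *
W=np.load("top.npy"); im=cv2.imread("pics/top.png")
cv2.imwrite("pics/crop.png",cv2.resize(im[140:235,150:340],None,fx=4,fy=4,interpolation=cv2.INTER_CUBIC))
X,Y,Z=W[...,0],W[...,1],W[...,2]
reg=(X>.4)&(X<.66)&(Y>-.25)&(Y<.26)
def rect(m):
    p=W[m]; r=cv2.minAreaRect((p[:,:2]*1000).astype(np.float32)); print(m.sum(),np.round(cv2.boxPoints(r)).tolist(),np.round(np.nanmedian(p,0),3))
hood=reg&(Z>.12)&(Z<.142)&(Y>-.02); rect(hood)
g=im.astype(int); green=reg&(Z>.07)&(Z<.1)&(g[...,1]>g[...,2]+8)&(Y<.03); rect(green)
rails=reg&(Z>.025)&(Z<.045)&(Y<.0)&(g.min(2)>120); rect(rails)
red=reg&(g[...,2]>g[...,1]+80)&(Z>.15); rect(red); print(np.nanmin(Z[red]),np.nanmax(Z[red]))
S=np.load("scene.npy"); i=cv2.imread("pics/scene.png").astype(int)
m=(i[...,2]>i[...,1]+70)&(S[...,2]>.14)&(abs(S[...,0]-.53)<.08)&(abs(S[...,1]-.1)<.1); print(np.round(S[m],3).tolist()[:40])
m=(S[...,2]>.14)&(abs(S[...,0]-.53)<.07)&(abs(S[...,1]-.1)<.1)
for z in np.arange(.14,.25,.01):
    k=m&(abs(S[...,2]-z)<.005); print(round(z,3),k.sum(),np.round(np.nanmedian(S[k],0),3) if k.any() else '')
E
```

```text
2727 [[460.0, 216.0], [466.0, 28.0], [605.0, 33.0], [598.0, 221.0]] [0.529 0.133 0.132]
2257 [[482.0, 5.0], [489.0, -193.0], [595.0, -190.0], [588.0, 9.0]] [ 0.536 -0.091  0.088]
578 [[466.0, -3.0], [473.0, -243.0], [616.0, -238.0], [608.0, 2.0]] [ 0.483 -0.123  0.034]
60 [[517.0, 83.0], [531.0, 68.0], [545.0, 82.0], [532.0, 97.0]] [0.531 0.083 0.24 ]
0.2316360295306341 0.2466170388372177
[[0.535, 0.075, 0.242], [0.536, 0.08, 0.241], [0.538, 0.083, 0.241], [0.533, 0.072, 0.239], [0.536, 0.074, 0.239], [0.539, 0.075, 0.24], [0.539, 0.082, 0.237], [0.543, 0.083, 0.239], [0.536, 0.074, 0.235], [0.542, 0.073, 0.238], [0.544, 0.076, 0.237], [0.545, 0.08, 0.236], [0.539, 0.071, 0.234], [0.542, 0.073, 0.234], [0.543, 0.077, 0.232], [0.544, 0.082, 0.231], [0.543, 0.072, 0.23]]
0.14 22 [0.556 0.076 0.142]
0.15 74 [0.548 0.082 0.152]
0.16 83 [0.541 0.097 0.157]
0.17 9 [0.537 0.1   0.166]
0.18 7 [0.536 0.095 0.181]
0.19 5 [0.536 0.092 0.19 ]
0.2 5 [0.535 0.088 0.2  ]
0.21 5 [0.536 0.087 0.209]
0.22 4 [0.537 0.082 0.219]
0.23 21 [0.542 0.074 0.23 ]
0.24 17 [0.536 0.079 0.239]
```

View pics/crop.png

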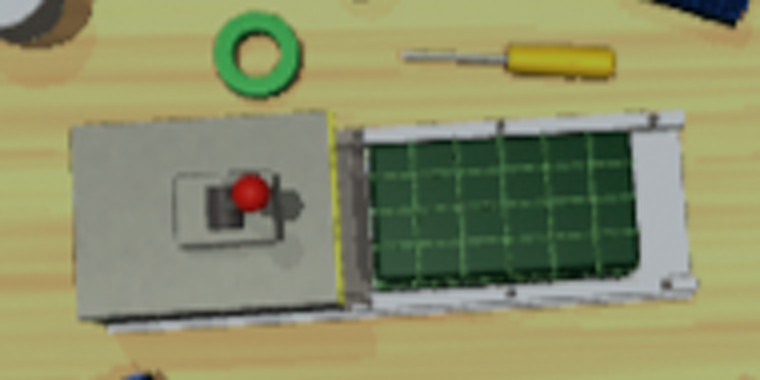

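The crop shows the dark green brick at (505,210) between the rails, in front of the yellow-edged hood mouth at (335,210). The red lever ball is at (250,193). This is the right brick, so I'm moving now.

```bash
cat >> h.py <<'E'
O=np.array([.5355,.031,0]); ex=np.array([-.0065,.188,0]); ex/=np.linalg.norm(ex); ey=np.array([-ex[1],ex[0],0])
def jig(p): p=np.asarray(p)-O; return np.round([p@ex*1000,p@ey*1000,p[2]*1000],1)
def go(jx,jy,z):   # mm in jig frame -> units for tool travel, turn about z
    s=env.get_state(); q=s["orientation"]; r=R.from_quat([q[1],q[2],q[3],q[0]]); M=r.as_matrix()
    t=O+ex*jx/1e3+ey*jy/1e3+[0,0,z/1e3]
    D=np.column_stack([ex,np.cross([0,0,-1],ex),[0,0,-1]])
    print("t",s["clock"],"jig",jig(s["tcp_pos"]),"F",np.round(s["wrist_force"],2),"travel",np.round(M.T@(t-s["tcp_pos"])/.12,3),"rot",np.round(R.from_matrix(M.T@D).as_rotvec()/np.radians(60),3))
E
python3 -m pendant '[{"travel":[1,-0.5,0],"rot":[0,0,-0.7],"fingers":-0.2},{"travel":[1,-0.5,0],"rot":[0,0,-0.7],"fingers":-0.2},{"travel":[1,-0.5,0],"rot":[0,0,-0.7],"fingers":-0.2},{"travel":[1,-0.5,0],"rot":[0,0,-0.7],"fingers":-0.2},{"travel":[1,-0.5,0],"rot":[0,0,-0.7],"fingers":-0.2},{"travel":[1,-0.5,0],"rot":[0,0,-0.7],"fingers":-0.2}]'
python3 -c "
from h import *
go(-265,0,200)"
```

```text
clock: 1.7
tcp_pos: [0.282, -0.4473, 0.2505]
orientation: [0.0, 0.861, 0.509, -0.0]
wrist_force: [-0.5, -0.6, 0.4]
finger_gap: 0.0342
grip_force: 0.0
t 1.7 jig [-469.2  269.8  250.5] F [-0.47 -0.56  0.39] travel [2.614 1.058 0.42 ] rot [ 0.     0.    -0.514]
```

```bash

python3 -m pendant '[{"travel":[1,0.4,0],"rot":[0,0,-0.514],"fingers":-0.2},{"travel":[1,0.4,0],"rot":[0,0,-0.514],"fingers":-0.2},{"travel":[1,0.4,0],"rot":[0,0,-0.514],"fingers":-0.2},{"travel":[1,0.4,0],"rot":[0,0,-0.514],"fingers":-0.2},{"travel":[1,0.4,0],"rot":[0,0,-0.514],"fingers":-0.2}]' >/dev/null
python3 -c "
from h import *
go(-265,0,200)"
```

```text
t 2.2 jig [-390.8  166.8  250.3] F [-0.46 -0.09 -0.62] travel [1.052 1.387 0.419] rot [-0.     0.    -0.002]
```

```bash

python3 -m pendant '[{"travel":[0.9,1,0],"rot":[0,0,0],"fingers":-0.2},{"travel":[0.9,1,0],"rot":[0,0,0],"fingers":-0.2},{"travel":[0.9,1,0],"rot":[0,0,0],"fingers":-0.2},{"travel":[0.9,1,0],"rot":[0,0,0],"fingers":-0.2},{"travel":[0.9,1,0],"rot":[0,0,0],"fingers":-0.2}]' >/dev/null
python3 - <<'E'
from h import *
go(-265,0,56)
im,W=cloud("wrist"); g=im.astype(int); J=(W-O)@np.column_stack([ex,ey,[0,0,1]])*1000
m=(J[...,2]>70)&(J[...,2]<100)&(abs(J[...,1])<70)&(J[...,0]<0)&(J[...,0]>-260)&(g[...,1]>g[...,2])
print(m.sum(),np.round(np.nanpercentile(J[m],[1,50,99],axis=0)))
E
```

```text
t 2.7 jig [-282.8   46.6  250.1] F [ 0.01 -0.05 -0.19] travel [0.149 0.388 1.617] rot [-0.     0.    -0.002]
12846 [[-222.  -49.   82.]
 [-162.    2.   87.]
 [-111.   52.   90.]]
```

```bash

python3 -m pendant '[{"travel":[0.1,0.39,0.3],"rot":[0,0,0],"fingers":-0.2},{"travel":[0.1,0.39,1],"rot":[0,0,0],"fingers":-0.2},{"travel":[0.1,0.39,1],"rot":[0,0,0],"fingers":-0.2},{"travel":[0.1,0.39,1],"rot":[0,0,0],"fingers":-0.2},{"travel":[0.1,0.39,1],"rot":[0,0,0],"fingers":-0.2}]' >/dev/null
python3 -m pendant '[{"travel":[0,0,0.3],"rot":[0,0,0],"fingers":-0.2},{"travel":[0,0,0.6],"rot":[0,0,0],"fingers":-0.2},{"travel":[0,0,0.6],"rot":[0,0,0],"fingers":-0.2},{"travel":[0,0,0.6],"rot":[0,0,0],"fingers":-0.2}]'
python3 -c "
from h import *
go(-240,0,56)"
```

```text
clock: 3.65
tcp_pos: [0.545, -0.2416, 0.0608]
orientation: [0.001, 0.696, 0.718, 0.0]
wrist_force: [0.5, -0.5, 1.3]
finger_gap: 0.0343
grip_force: 0.0
t 3.65 jig [-2.728e+02 -1.000e-01  6.080e+01] F [ 0.52 -0.45  1.31] travel [ 0.273 -0.001  0.039] rot [ 0.002  0.001 -0.003]
```

```bash

python3 -m pendant '[{"travel":[0.08,0,0],"rot":[0,0,0],"fingers":-0.2},{"travel":[0.16,0,0],"rot":[0,0,0],"fingers":-0.2},{"travel":[0.24,0,0],"rot":[0,0,0],"fingers":-0.2},{"travel":[0.3,0,0],"rot":[0,0,0],"fingers":-0.2},{"travel":[0.35,0,0],"rot":[0,0,0],"fingers":-0.2},{"travel":[0.4,0,0],"rot":[0,0,0],"fingers":-0.2},{"travel":[0.45,0,0],"rot":[0,0,0],"fingers":-0.2},{"travel":[0.5,0,0],"rot":[0,0,0],"fingers":-0.2}]'
python3 -m pendant '[{"travel":[0.04,0,0],"rot":[0,0,0],"fingers":-0.2},{"travel":[0.08,0,0],"rot":[0,0,0],"fingers":-0.2},{"travel":[0.12,0,0],"rot":[0,0,0],"fingers":-0.2},{"travel":[0.16,0,0],"rot":[0,0,0],"fingers":-0.2},{"travel":[0.2,0,0],"rot":[0,0,0],"fingers":-0.2}]'
python3 -c "
from h import *
go(-175,0,61)"
```

```text
clock: 4.45
tcp_pos: [0.5436, -0.1815, 0.0595]
orientation: [0.002, 0.695, 0.719, -0.001]
wrist_force: [-0.3, -5.7, 3.7]
finger_gap: 0.0339
grip_force: 0.0
clock: 4.95
tcp_pos: [0.5429, -0.1576, 0.0595]
orientation: [0.002, 0.695, 0.719, -0.0]
wrist_force: [0.7, -5.3, 2.0]
finger_gap: 0.0345
grip_force: 0.0
t 4.95 jig [-188.7   -0.9   59.5] F [ 0.73 -5.27  2.05] travel [ 0.114 -0.007 -0.013] rot [ 0.002  0.004 -0.002]
```

```bash

python3 -m pendant '[{"travel":[0.04,0,0],"rot":[0,0,0],"fingers":-0.2},{"travel":[0.08,0,0],"rot":[0,0,0],"fingers":-0.2},{"travel":[0.12,0,0],"rot":[0,0,0],"fingers":-0.2},{"travel":[0.15,0,0],"rot":[0,0,0],"fingers":-0.2}]'|grep -E "tcp|wrist|clock"
python3 -m pendant '[{"travel":[0.015,0,0],"rot":[0,0,0],"fingers":-0.2},{"travel":[0.03,0,0],"rot":[0,0,0],"fingers":-0.2},{"travel":[0.045,0,0],"rot":[0,0,0],"fingers":-0.2},{"travel":[0.06,0,0],"rot":[0,0,0],"fingers":-0.2}]'|grep -E "tcp|wrist|clock"
python3 -m pendant '[{"travel":[0.015,0,0],"rot":[0,0,0],"fingers":-0.2},{"travel":[0.03,0,0],"rot":[0,0,0],"fingers":-0.2}]'|grep -E "tcp|wrist|clock"
python3 -m pendant '[{"travel":[0.015,0,0],"rot":[0,0,0],"fingers":-0.2},{"travel":[0.03,0,0],"rot":[0,0,0],"fingers":-0.2}]'|grep -E "tcp|wrist|clock"
```

```text
clock: 5.35
tcp_pos: [0.5422, -0.1394, 0.0594]
wrist_force: [0.9, -6.2, 2.6]
clock: 5.75
tcp_pos: [0.5419, -0.1324, 0.0594]
wrist_force: [0.5, -5.7, 2.5]
clock: 5.95
tcp_pos: [0.5418, -0.1288, 0.0594]
wrist_force: [-0.2, -6.0, 3.1]
clock: 6.15
tcp_pos: [0.5417, -0.1252, 0.0594]
wrist_force: [0.4, -6.7, 2.7]
```

```bash

for i in 1; do :; done
python3 -m pendant '[{"travel":[0.015,0,0],"rot":[0,0,0],"fingers":-0.2},{"travel":[0.03,0,0],"rot":[0,0,0],"fingers":-0.2}]'|grep -E "tcp|wrist|clock"
python3 -m pendant '[{"travel":[0.015,0,0],"rot":[0,0,0],"fingers":-0.2},{"travel":[0.03,0,0],"rot":[0,0,0],"fingers":-0.2}]'|grep -E "tcp|wrist|clock"
python3 -m pendant '[{"travel":[0.015,0,0],"rot":[0,0,0],"fingers":-0.2},{"travel":[0.03,0,0],"rot":[0,0,0],"fingers":-0.2}]'|grep -E "tcp|wrist|clock"
```

```text
clock: 6.35
tcp_pos: [0.5416, -0.1216, 0.0594]
wrist_force: [0.6, -6.2, 3.0]
clock: 6.55
tcp_pos: [0.5415, -0.118, 0.0594]
wrist_force: [-0.1, -6.7, 3.1]
clock: 6.75
tcp_pos: [0.5414, -0.1144, 0.0594]
wrist_force: [0.3, -5.8, 2.9]
```

```bash

python3 -m pendant '[{"travel":[0.015,0,0],"rot":[0,0,0],"fingers":-0.2},{"travel":[0.03,0,0],"rot":[0,0,0],"fingers":-0.2}]'|grep -E "tcp|wrist"
python3 -m pendant '[{"travel":[0.015,0,0],"rot":[0,0,0],"fingers":-0.2},{"travel":[0.03,0,0],"rot":[0,0,0],"fingers":-0.2}]'|grep -E "tcp|wrist"
python3 -m pendant '[{"travel":[0.015,0,0],"rot":[0,0,0],"fingers":-0.2},{"travel":[0.03,0,0],"rot":[0,0,0],"fingers":-0.2}]'|grep -E "tcp|wrist"
```

```text
tcp_pos: [0.5412, -0.1108, 0.0594]
wrist_force: [0.0, -5.3, 2.7]
tcp_pos: [0.5411, -0.1072, 0.0594]
wrist_force: [0.7, -5.6, 3.1]
tcp_pos: [0.541, -0.1036, 0.0594]
wrist_force: [0.8, -6.4, 2.9]
```

```bash

python3 -m pendant '[{"travel":[0.015,0,0],"rot":[0,0,0],"fingers":-0.2},{"travel":[0.03,0,0],"rot":[0,0,0],"fingers":-0.2}]'|grep -E "tcp|wrist"
python3 -m pendant '[{"travel":[0.015,0,0],"rot":[0,0,0],"fingers":-0.2},{"travel":[0.03,0,0],"rot":[0,0,0],"fingers":-0.2}]'|grep -E "tcp|wrist"
python3 -m pendant '[{"travel":[0.015,0,0],"rot":[0,0,0],"fingers":-0.2},{"travel":[0.03,0,0],"rot":[0,0,0],"fingers":-0.2}]'|grep -E "tcp|wrist"
```

```text
tcp_pos: [0.5409, -0.1002, 0.0594]
wrist_force: [0.7, -8.1, 2.1]
tcp_pos: [0.5409, -0.0972, 0.0594]
wrist_force: [0.8, -8.9, 2.4]
tcp_pos: [0.5409, -0.0941, 0.0595]
wrist_force: [0.7, -10.9, 2.2]
```

The push force has risen from about 6 N to 10.9 N, so the stop is pressed in by roughly 6 mm. I'll hold briefly, then back off and check the brick.

```bash

python3 -m pendant '[{"travel":[0,0,0],"rot":[0,0,0],"fingers":-0.2},{"travel":[0,0,0],"rot":[0,0,0],"fingers":-0.2},{"travel":[0,0,0],"rot":[0,0,0],"fingers":-0.2},{"travel":[0,0,0],"rot":[0,0,0],"fingers":-0.2}]'|grep -E "tcp|wrist"
python3 -m pendant '[{"travel":[-0.02,0,0],"rot":[0,0,0],"fingers":-0.2},{"travel":[-0.05,0,0],"rot":[0,0,0],"fingers":-0.2},{"travel":[-0.25,0,0],"rot":[0,0,0],"fingers":-0.2},{"travel":[-0.25,0,0],"rot":[0,0,0],"fingers":-0.2},{"travel":[-0.25,0,-0.5],"rot":[0,0,0],"fingers":-0.2},{"travel":[-0.25,0,-1],"rot":[0,0,0],"fingers":-0.6},{"travel":[-0.25,0,-1],"rot":[0,0,0],"fingers":-0.6},{"travel":[-0.25,0,-1],"rot":[0,0,0],"fingers":-0.6}]'|grep -E "tcp|wrist|clock"
cat > look.py <<'E'
from h import *
im,W=cloud("top"); g=im.astype(int); J=(W-O)@np.column_stack([ex,ey,[0,0,1]])*1000
m=(J[...,2]>70)&(J[...,2]<100)&(abs(J[...,1])<70)&(J[...,0]<10)&(J[...,0]>-260)&(g[...,1]>g[...,2]+5)
print("brick",m.sum(),np.round(np.nanpercentile(J[m],[1,50,99],axis=0)))
m=(g[...,2]>g[...,1]+80)&(J[...,2]>150)&(abs(J[...,0]-75)<100)&(abs(J[...,1])<60)
if m.any(): print("ball",m.sum(),np.round(np.nanmedian(J[m],0)))
E
python3 look.py; python3 -c "
from h import *
go(30,0,235)"
```

```text
tcp_pos: [0.5409, -0.0938, 0.0594]
wrist_force: [0.3, -8.8, 3.1]
clock: 9.15
tcp_pos: [0.5425, -0.1215, 0.1822]
wrist_force: [0.7, 0.1, 0.2]
brick 1157 [[-106.  -49.   81.]
 [ -53.   -0.   88.]
 [  -4.   52.   93.]]
ball 56 [ 52.   3. 241.]
t 9.2 jig [-152.3   -0.6  179.8] F [-0.87 -0.54 -0.31] travel [ 1.519 -0.004 -0.461] rot [ 0.003  0.001 -0.001]
```

The brick stayed put with its outer end at about -106, and the lever ball is at jig (52, 3, 241). Next I bring the closed fingers behind the ball.

```bash

python3 -m pendant '[{"travel":[0,0,-0.25],"rot":[0,0,0],"fingers":-1},{"travel":[0.4,0,-0.25],"rot":[0,0,0],"fingers":-1},{"travel":[0.8,-0.02,-0.25],"rot":[0,0,0],"fingers":-1},{"travel":[1,-0.02,-0.25],"rot":[0,0,0],"fingers":-1},{"travel":[1,-0.02,-0.25],"rot":[0,0,0],"fingers":-1},{"travel":[1,-0.02,-0.25],"rot":[0,0,0],"fingers":-1}]'|grep -E "tcp|wrist|clock|gap"
python3 - <<'E'
from h import *
go(15,2,209)
im,W=cloud("scene"); cv2.imwrite("pics/s2.png",cv2.resize(im[120:270,180:340],None,fx=4,fy=4))
E
```

```text
clock: 9.8
tcp_pos: [0.5331, -0.0009, 0.2067]
wrist_force: [0.5, -0.5, -0.1]
finger_gap: 0.0
t 9.8 jig [-31.8   3.5 206.7] F [ 0.52 -0.48 -0.12] travel [ 0.39   0.013 -0.019] rot [-0.003 -0.     0.   ]
```

View pics/s2.png

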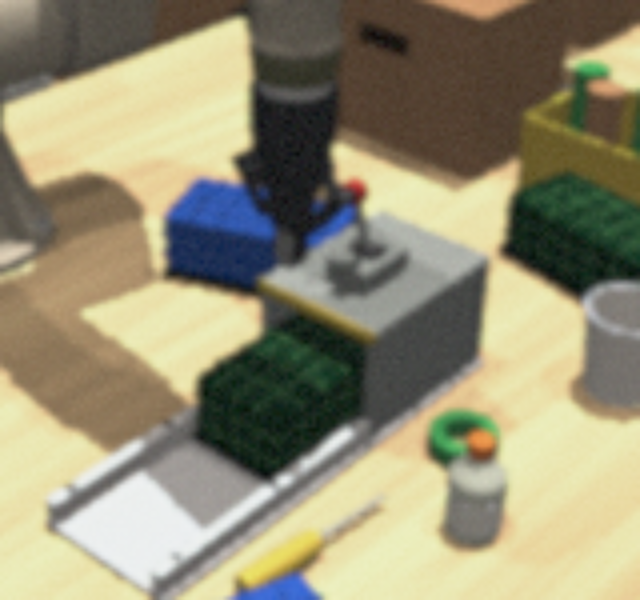

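The picture shows the brick partly in the hood at (280,390), with the lever standing at ball (355,188) and the closed fingers behind it at (290,240). Now I push the lever over.

```bash

python3 -m pendant '[{"travel":[0.2,0,0],"rot":[0,0,0],"fingers":-1},{"travel":[0.35,0,0],"rot":[0,0,0],"fingers":-1},{"travel":[0.4,0,0],"rot":[0,0,0],"fingers":-1},{"travel":[0.45,0,0],"rot":[0,0,0],"fingers":-1},{"travel":[0.5,0,0],"rot":[0,0,0],"fingers":-1},{"travel":[0.55,0,0],"rot":[0,0,0],"fingers":-1},{"travel":[0.6,0,0],"rot":[0,0,0],"fingers":-1}]'|grep -E "tcp|wrist|clock"
python3 -m pendant '[{"travel":[0.04,0,0],"rot":[0,0,0],"fingers":-1},{"travel":[0.08,0,0],"rot":[0,0,0],"fingers":-1},{"travel":[0.12,0,0],"rot":[0,0,0],"fingers":-1},{"travel":[0.16,0,0],"rot":[0,0,0],"fingers":-1}]'|grep -E "tcp|wrist|clock"
python3 -c "
from h import *
go(90,2,209)"
```

```text
clock: 10.55
tcp_pos: [0.5321, 0.07, 0.2085]
wrist_force: [-0.6, -0.7, 0.4]
clock: 10.95
tcp_pos: [0.531, 0.0899, 0.2082]
wrist_force: [0.8, -0.6, 0.1]
t 10.95 jig [ 59.    2.5 208.2] F [ 0.76 -0.61  0.08] travel [ 0.259  0.004 -0.006] rot [-0.     0.    -0.001]
```

```bash

python3 -m pendant '[{"travel":[0.04,0,0],"rot":[0,0,0],"fingers":-1},{"travel":[0.08,0,0],"rot":[0,0,0],"fingers":-1},{"travel":[0.12,0,0],"rot":[0,0,0],"fingers":-1},{"travel":[0.14,0,0],"rot":[0,0,0],"fingers":-1}]'|grep -E "tcp|wrist|clock"
python3 - <<'E'
from h import *
im,W=cloud("scene"); cv2.imwrite("pics/s3.png",cv2.resize(im[120:220,200:330],None,fx=5,fy=5))
E
python3 look.py
```

```text
clock: 11.35
tcp_pos: [0.5302, 0.1066, 0.208]
wrist_force: [0.2, -1.7, -1.4]
brick 1225 [[-107.  -49.   80.]
 [ -55.    2.   88.]
 [  -4.   52.   93.]]
```

View pics/s3.png

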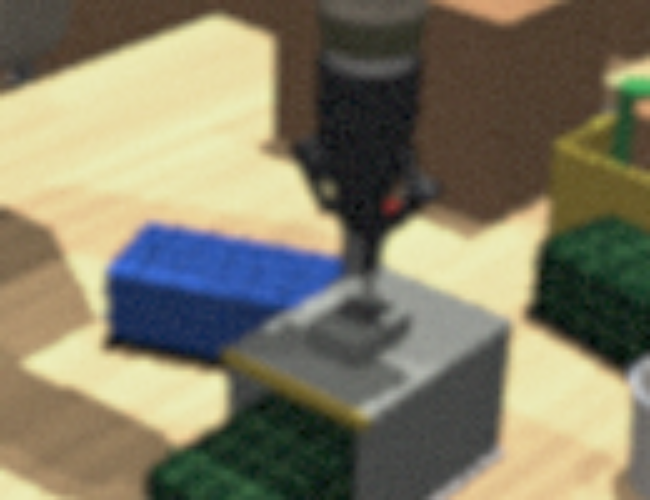

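The ball at (393,205) is moving ahead of the fingers, so I continue until the force rises.

```bash

python3 -m pendant '[{"travel":[0.04,0,0],"rot":[0,0,0],"fingers":-1},{"travel":[0.08,0,0],"rot":[0,0,0],"fingers":-1},{"travel":[0.1,0,0],"rot":[0,0,0],"fingers":-1}]'|grep -E "tcp|wrist|clock"
python3 -m pendant '[{"travel":[0.03,0,0],"rot":[0,0,0],"fingers":-1},{"travel":[0.05,0,0],"rot":[0,0,0],"fingers":-1}]'|grep -E "tcp|wrist|clock"
```

```text
clock: 11.75
tcp_pos: [0.5302, 0.1137, 0.2082]
wrist_force: [-0.1, -23.9, 0.7]
clock: 11.95
tcp_pos: [0.5302, 0.1147, 0.2082]
wrist_force: [0.2, -39.9, 1.9]
```

```bash
python3 - <<'E'
from h import *
im,W=cloud("scene"); g=im.astype(int); J=(W-O)@np.column_stack([ex,ey,[0,0,1]])*1000
m=(g[...,2]>g[...,1]+70)&(J[...,2]>150)&(abs(J[...,0]-75)<100)&(abs(J[...,1])<60)
print(m.sum(),np.round(np.nanmedian(J[m],0)))
E
```

```text
return np.nanmean(a, axis, out=out, keepdims=keepdims)
```

The lever is on its hard end. I'm backing off and retreating up and away, then checking.

```bash

python3 -m pendant '[{"travel":[-0.15,0,0],"rot":[0,0,0],"fingers":-1},{"travel":[-0.3,0,0],"rot":[0,0,0],"fingers":-1},{"travel":[-0.7,0,0],"rot":[0,0,0],"fingers":-1},{"travel":[-1,0,-0.3],"rot":[0,0,0],"fingers":-1},{"travel":[-1,0,-0.6],"rot":[0,0,0],"fingers":-1},{"travel":[-1,0,-0.6],"rot":[0,0,0],"fingers":-1}]'|grep -E "tcp|wrist|clock"
python3 -m pendant '[{"travel":[-1,0.5,0],"rot":[0,0,0],"fingers":-1},{"travel":[-1,0.9,0],"rot":[0,0,0],"fingers":-1},{"travel":[-1,1,0],"rot":[0,0,0],"fingers":-1},{"travel":[-1,1,0],"rot":[0,0,0],"fingers":-1},{"travel":[-1,1,0],"rot":[0,0,0],"fingers":-1}]'|grep -E "tcp|wrist|clock"
python3 look.py; python3 - <<'E'
from h import *
im,W=cloud("scene"); cv2.imwrite("pics/s4.png",cv2.resize(im[140:290,180:340],None,fx=4,fy=4))
E
```

```text
clock: 12.6
tcp_pos: [0.5364, 0.0031, 0.2855]
wrist_force: [-0.9, 0.9, -0.3]
clock: 13.1
tcp_pos: [0.66, -0.1132, 0.2777]
wrist_force: [1.1, -0.6, 0.2]
brick 140 [[-29. -48.  83.]
 [-12. -24.  87.]
 [ -3.  28.  92.]]
ball 53 [115.   4. 234.]
```

View pics/s4.png

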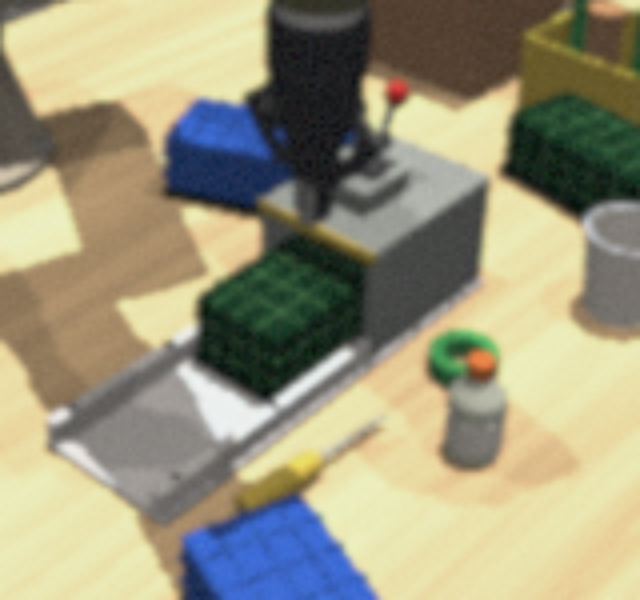

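The brick is still home and the lever leans towards +x, with the ball at (397,90). I'll check the swing angle by triangulating the ball centre before and after.

```bash
python3 - <<'E'
from h import *
def ray(c,im,ctr):
    m=env.camera_model(c); f=192/np.tan(np.radians(m["fovy"])/2); g=im.astype(int)
    k=((g[...,2]>g[...,1]+50)&(g[...,2]>g[...,0]+50)); v,u=np.nonzero(k); s=np.hypot(u-ctr[0],v-ctr[1])<14
    p=np.array([u[s].mean(),v[s].mean()]); print(c,p.round(1),s.sum())
    Rm=cv2.Rodrigues(np.array(m["rvec"],float))[0]; t=np.array(m["tvec"]).ravel()
    d=Rm.T@np.array([(p[0]-m["cx"])/f,(p[1]-m["cy"])/f,1]); return -Rm.T@t,d/np.linalg.norm(d)
def tri(rs):
    A=sum(np.eye(3)-np.outer(d,d) for o,d in rs); b=sum((np.eye(3)-np.outer(d,d))@o for o,d in rs); return np.linalg.solve(A,b)
a=jig(tri([ray("scene",cv2.imread("pics/scene.png"),(269,168)),ray("top",cv2.imread("pics/top.png"),(212,187))]))
t,_=env.read_camera("top"); s,_=env.read_camera("scene")
b=jig(tri([ray("scene",s,(279,162)),ray("top",t,(193,187))]))
print(a,b)
ch=np.hypot(*(b-a)[[0,2]])
for r in (70,75,80,85): print(r,2*np.arcsin(ch/2/r))
E
```

```text
scene [268.4 166.5] 24
top [212.  187.9] 68
scene [278.9 161.8] 28
top [188.4 189.5] 66
[ 53.8   0.9 231.6] [115.9   0.6 226.9]
70 0.9219912763874629
75 0.8562901629245837
80 0.7996019642762265
85 0.7501425475548499
```

The swing comes out near 0.85 rad, which doesn't settle it. I'll push once more, higher on the lever, to make sure the end felt was the lever's own stop.

```bash

python3 -m pendant '[{"travel":[0.4,-0.4,0],"rot":[0,0,0],"fingers":-1},{"travel":[0.7,-0.7,0],"rot":[0,0,0],"fingers":-1},{"travel":[1,-1,0],"rot":[0,0,0],"fingers":-1},{"travel":[1,-1,0],"rot":[0,0,0],"fingers":-1},{"travel":[1,-1,0],"rot":[0,0,0],"fingers":-1}]'|grep -E "tcp|wrist|clock"
python3 -c "
from h import *
go(65,1,228)"
```

```text
clock: 13.8
tcp_pos: [0.5306, 0.0073, 0.2819]
wrist_force: [0.3, -1.0, 1.1]
t 13.8 jig [-23.5   5.7 281.9] F [ 0.32 -0.98  1.07] travel [0.737 0.041 0.449] rot [ 0.001 -0.     0.003]
```

```bash

python3 -m pendant '[{"travel":[0,0.04,0.3],"rot":[0,0,0],"fingers":-1},{"travel":[0.2,0.04,0.45],"rot":[0,0,0],"fingers":-1},{"travel":[0.5,0.04,0.45],"rot":[0,0,0],"fingers":-1},{"travel":[0.7,0.04,0.45],"rot":[0,0,0],"fingers":-1},{"travel":[0.74,0.04,0.45],"rot":[0,0,0],"fingers":-1},{"travel":[0.76,0.04,0.45],"rot":[0,0,0],"fingers":-1}]'|grep -E "tcp|wrist|clock"
python3 -m pendant '[{"travel":[0.05,0,0],"rot":[0,0,0],"fingers":-1},{"travel":[0.1,0,0],"rot":[0,0,0],"fingers":-1},{"travel":[0.13,0,0],"rot":[0,0,0],"fingers":-1}]'|grep -E "tcp|wrist|clock"
python3 -m pendant '[{"travel":[0.03,0,0],"rot":[0,0,0],"fingers":-1},{"travel":[0.05,0,0],"rot":[0,0,0],"fingers":-1}]'|grep -E "tcp|wrist|clock"
```

```text
clock: 14.4
tcp_pos: [0.5358, 0.096, 0.2266]
wrist_force: [-0.4, -0.1, 0.8]
clock: 14.7
tcp_pos: [0.5353, 0.111, 0.2264]
wrist_force: [-0.2, 0.2, 0.1]
clock: 14.9
tcp_pos: [0.535, 0.1173, 0.2263]
wrist_force: [0.1, 0.7, -0.6]
```

```bash

python3 -m pendant '[{"travel":[0.03,0,0],"rot":[0,0,0],"fingers":-1},{"travel":[0.05,0,0],"rot":[0,0,0],"fingers":-1}]'|grep -E "tcp|wrist|clock"
python3 -m pendant '[{"travel":[0.02,0,0],"rot":[0,0,0],"fingers":-1},{"travel":[0.03,0,0],"rot":[0,0,0],"fingers":-1}]'|grep -E "tcp|wrist|clock"
```

```text
clock: 15.1
tcp_pos: [0.5348, 0.122, 0.2263]
wrist_force: [0.5, -11.0, 1.1]
clock: 15.3
tcp_pos: [0.5348, 0.1224, 0.2263]
wrist_force: [-0.2, -19.6, 1.8]
```

Contact is hard at this height too. The two contact points give a lean of about 0.45 rad, so the lever is on its own end stop. I'm retreating.

```bash

python3 -m pendant '[{"travel":[-0.15,0,0],"rot":[0,0,0],"fingers":-1},{"travel":[-0.5,0,0],"rot":[0,0,0],"fingers":-1},{"travel":[-0.9,0,-0.1],"rot":[0,0,0],"fingers":-1},{"travel":[-1,0,-0.5],"rot":[0,0,0],"fingers":-1},{"travel":[-1,-0.4,-0.6],"rot":[0,0,0],"fingers":-1},{"travel":[-1,-0.8,-0.6],"rot":[0,0,0],"fingers":-1},{"travel":[-1,-1,-0.6],"rot":[0,0,0],"fingers":-1},{"travel":[-1,-1,-0.6],"rot":[0,0,0],"fingers":-1}]'|grep -E "tcp|wrist|clock"
python3 look.py
```

```text
clock: 16.1
tcp_pos: [0.4158, 0.0031, 0.299]
wrist_force: [0.6, -0.6, 1.2]
brick 824 [[-107.  -49.   82.]
 [ -58.  -14.   88.]
 [  -2.   25.   93.]]
ball 51 [115.   1. 235.]
```

The brick's outer end is still at -107 and the lever is still over, so I'm handing in.

```bash
python3 -c "
from h import *
print(env.hand_in())"
```

```text
the job is handed in; nothing more can be done
None
```

I handed the job in with the brick resting against the sprung stop (pressed in about 6 mm, judged by force) and the red clamp lever thrown to its hard end stop; I touched nothing else. The system gave no verdict, and the lever's swing measured only 0.75–0.92 rad by camera, so "past 0.85 rad" rests on the hard stop felt at two heights.

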